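# Let the large milling balls out of their feeder

## Robot

A 7-joint arm with a two-finger parallel gripper is mounted at the origin on the work surface. World frame = base frame: x ahead of the robot, y to its left, z up, the work surface at z = 0. Lengths are in m, angles in rad, forces in N, time in s.
With the tool pointing down it reaches from about 0.425 to 0.875 m from the base axis. Payload 4.7 kg.
Tool frame: the origin (TCP) lies on the front face of the gripper's body, between the roots of the fingers; the fingertips stand 73 mm ahead of it and the grasp point (between the pads) lies 54 mm ahead of it; x points along the fingers, z is the direction in which the jaws open and shut, and the axes are right-handed (so a half turn about x gives the same grasp; the last joint's range is limited). The gripper opens to 85 mm and grips with 20 to 120 N. Pads are 22 mm wide; open, the fingers measure 114 mm over their backs; the gripper's body (76 mm by 85 mm) begins 54 mm behind the grasp point. The pads swing forward as they close: fully open they stand 13 mm farther back than shut.
Start: joints at [-1.093, 0.321, -0.07, 1.45, 0.023, 1.371, -0.057], TCP at [0.291, 0.581, 0.304] pointing down, gripper open.
Joint ranges: [-2.86, 2.86], [-0.3, 2.09], [-1.38, 1.24], [0.06, 2.45], [-1.56, 4.7], [0.09, 2.05], [-2.69, 2.69]. Speed limits (rad/s): [2.57, 2.57, 3.14, 3.14, 3.14, 3.14, 3.14].

## Interface

Orientations are given as [roll, pitch, yaw] about the fixed x, y, z axes, in that order (R = Rz(yaw) Ry(pitch) Rx(roll)).
In Python, from station import get_obs, vision, ctrl gives the robot as it stands. The module is installed in compiled form; this text tells all that it offers.
- The arm moves only by the tool step_arm, never from a script. Its argument "moves" is a list of rows, each an object of numbers: "gripper": the opening, from -1 (shut) to 1 (fully open); "dx", "dy", "dz": the shift along the world's x, y, z in m; "turn": the turn about the world's z in rad. A call has 1 to 12 rows; each row shifts and turns the commanded pose from where the row before left it; what a row does not reach is not made up. A row lasts 1/12 s, in which the tool goes at most 41.7 mm and 7.16 degrees, less where a joint would pass 70% of its speed; a pose out of reach is approached as far as the arm can. A call with a gripper value outside its range is refused whole. The fingers move at their own pace and stop on an object; "grip_force" is the grip in N (left out, the last holds). Time passes only in rows, so rows that do not move let the fingers close. It gives the time, the measured TCP pose, the force and the opening at its end, in the units of the state.
- get_obs(): the state, without advancing time (a new reading comes with each control period).
- vision.snapshot(name): name is "scene" or "top" or "wrist"; returns the picture (384x512x3 uint8, red, green, blue); there is no depth.
- vision.camera_model(name): a dict with "K" (3x3 intrinsics, pixels), "k1" (the pictures are not rectified: a ray, as slopes to the right and down, at radius r is drawn at 1 + k1 r^2 times it, then the intrinsics apply), "T" (4x4, takes a point from camera to world coordinates). Camera axes: x right, y down, z forward; pixel columns grow to the right and rows downward; lengths in m; the calibration is good to about 2 mm. A picture is of the moment at which its call begins: read the wrist's pose just before it. camera_model takes no time and is no camera call; for the wrist camera it gives the pose at the moment of the call.
- ctrl.sign_off(): hands the job in, once; it reports no verdict.
The state is a dict: "time_s": time; "qpos": joint angles; "qvel": joint speeds; "tau": joint torques, N m; "tcp_pos": TCP position; "tcp_rot": TCP orientation; "wrist_force": force on the tool from outside, world axes, zero at the start; "torque": the same for the moment, N m; "width": finger opening in m.
Only numpy, scipy, OpenCV 4.12 (cv2) and the standard library are available. Lean on these libraries where they do the work, as an engineer would, in place of code of your own. Each camera call takes 0.05 s, during which the arm holds its last target.

## Task

Two ball feeders stand on the potter's table: one holds three large white milling balls, the other three small ones. With your fingertips press down the wooden paddle of the feeder with the large balls, so that the other end of its lever lifts the gate, keep it down until all three large balls have rolled out and lie in that feeder's tray, then let the paddle come back up so that the gate shuts. Do not touch any ball, keep the other feeder shut, and leave everything else where it stands.

Things in the scene. Friction and masses are not known exactly. Their poses are not given: they have to be found in the camera images.
- feeder_large: The feeder with the large balls: plywood, fixed to the table, yaw within 0.2 rad. Origin on the table under the chute's mouth; x points up the chute, y to the paddle, z up. Chute open on top, 38 mm wide inside, 175 mm long, floor 62 mm high at the mouth, rising 10 degrees. May stand left or right of the other feeder, which is alike.
- feeder_small: The feeder with the small balls: plywood, fixed to the table, yaw within 0.2 rad. Origin on the table under the chute's mouth; x points up the chute, y to the paddle, z up. Chute open on top, 38 mm wide inside, 175 mm long, floor 62 mm high at the mouth, rising 10 degrees. May stand left or right of the other feeder, which is alike.
- feeder_large_paddle (a point): Large-ball feeder: wooden paddle on the lever's y end, 56 (x) x 50 (y) x 9 mm; origin at the centre of its upper face, 128 mm up (gate shut), at x -6, y 185 mm of the feeder. Pressing its middle down about 32 mm reaches the stop; a spring resists with 2 N at first, 5 N at the stop, and returns it when let go. 100 mm of free air and more above.
- feeder_small_paddle (a point): Small-ball feeder: wooden paddle on the lever's y end, 56 (x) x 50 (y) x 9 mm; origin at the centre of its upper face, 128 mm up (gate shut), at x -6, y 185 mm of the feeder. Pressing its middle down about 32 mm reaches the stop; a spring resists with 2 N at first, 5 N at the stop, and returns it when let go. 100 mm of free air and more above.
- feeder_large_pivot (a point): Large-ball feeder: the lever's pivot, 115 mm up, between two posts 125 mm high and 40 mm apart over their outsides. The steel lever runs along the feeder's y: 85 mm on to the paddle's middle, 100 mm back to the middle of a 50 x 49 mm gate plate that hangs in front of the chute's mouth.
- feeder_large_tray (a point): Large-ball feeder: centre of the catch tray, on the table, 67 mm before the chute's mouth (feeder -x). Tray outside 130 (x) x 100 (y) mm, walls 45 mm high, 4 mm thick, floor 4 mm thick.
- feeder_large_lever (a joint): Large-ball feeder: lever angle in rad: 0 = gate shut, grows as the paddle goes down and the gate up, stop at 0.38; the gate's middle rises about 10 mm per 0.1 rad, and the 30 mm balls can pass from about 0.28 rad on; within 2 s of full opening all have rolled out.
- feeder_small_lever (a joint): Small-ball feeder: lever angle in rad: 0 = gate shut, grows as the paddle goes down and the gate up, stop at 0.38; the gate's middle rises about 10 mm per 0.1 rad, and must stay shut.
- large_ball0: White ceramic milling ball, 30 mm across, 51 g; origin at its centre. Starts in the chute of its feeder, behind the gate.
- large_ball1: White ceramic milling ball, 30 mm across, 51 g; origin at its centre. Starts in the chute of its feeder, behind the gate.
- large_ball2: White ceramic milling ball, 30 mm across, 51 g; origin at its centre. Starts in the chute of its feeder, behind the gate.
- small_ball0: White ceramic milling ball, 16 mm across, 13 g; origin at its centre. In the chute of the other feeder, where it stays.
- small_ball1: White ceramic milling ball, 16 mm across, 13 g; origin at its centre. In the chute of the other feeder, where it stays.
- small_ball2: White ceramic milling ball, 16 mm across, 13 g; origin at its centre. In the chute of the other feeder, where it stays.
- lamp_bowl: Small terracotta lamp bowl, 72 mm across, 32 mm high, beside the large-ball feeder's tray (x about -0.11, y about 0.13 from that feeder). Bystander; origin at its underside.
- oxide_jar: Amber glass jar with black cap, 48 mm across, 75 mm high, behind the large-ball feeder's paddle (x about 0.115, y about 0.12 from it). Bystander; origin at its underside.
- slip_cup: White cup, 60 mm across, 60 mm high, behind the small-ball feeder's paddle. Bystander; origin at its underside.
- kiln_post: Short terracotta kiln post, 36 mm across, 50 mm high, beside the small-ball feeder's tray. Bystander; origin at its underside.
- glaze_brush: Brush lying at the left of the table. Bystander; origin at its underside.
- ware_bowl: Terracotta bowl, 90 mm across, 40 mm high, at the right. Bystander; origin at its underside.
- water_bottle: White plastic bottle, 60 mm across, 150 mm high, at the right. Bystander; origin at its underside.

How it is judged:
By the outcome, as a careful person would: the job done as asked, in the order asked, and still so for the second after the job is handed in, with the robot touching nothing.
It also fails if it takes over 32 s, if anything falls off the work surface, if the arm or the gripper's body presses on something with over 40 N, if the wrist force passes 120 N, or if a joint passes its speed limit or range.

## Working session

There is one attempt and no reset: what is moved stays moved. The work goes in short steps, Python scripts to look and compute and a tool call to move; the robot and the scene stay as the last step left them, time stands still between calls to the robot, and variables do not carry over. Pictures are saved under pics/ and viewed, and the job is handed in when it is done.

Besides the shell and the picture viewer there is one more tool, called after ">>>" as name(argument=value, ...), one argument or row to a line, values as JSON. step_arm: Moves the arm, as the interface text tells. Its arguments: {"type":"object","properties":{"moves":{"type":"array"},"grip_force":{"type":"number"}},"required":["moves"]}

```bash
mkdir -p pics
python3 - <<'E'
from station import get_obs, vision, ctrl
import cv2
o=get_obs();print(o)
for n in("scene","top"):
    i=vision.snapshot(n);cv2.imwrite(f"pics/{n}0.png",i[:,:,::-1]);print(vision.camera_model(n))
E
```

```text
{'time_s': 0.0, 'qpos': array([-1.09290232,  0.32177988, -0.0701234 ,  1.45170733,  0.02258159,
        1.37079941, -0.05689563]), 'qvel': array([-0.0009378 , -0.00124469, -0.00038723, -0.0024568 , -0.00225836,
        0.00055591, -0.00014526]), 'tau': array([-2.31074009e-04, -4.93569589e+01, -3.81949078e-01, -3.14322782e+01,
        1.31110192e-02,  1.13851068e-02, -1.47214507e-05]), 'tcp_pos': array([0.29060057, 0.58095702, 0.30283544]), 'tcp_rot': array([-3.10449928,  1.56888979, -1.99742829]), 'wrist_force': array([-0.16436764, -0.17069689,  0.18071418]), 'torque': array([-0.03303586, -0.0087595 , -0.02122667]), 'width': 0.08540337481213785}
{'K': array([[448.53784573,   0.        , 257.02254572],
       [  0.        , 448.53784573, 192.16633506],
       [  0.        ,   0.        ,   1.        ]]), 'k1': -0.15271160611295798, 'T': array([[ 0.79477406,  0.47396207, -0.37907012,  1.0542102 ],
       [ 0.60663541, -0.60177242,  0.51948381, -0.72466974],
       [ 0.01810168, -0.64282961, -0.76579529,  1.13138528],
       [ 0.        ,  0.        ,  0.        ,  1.        ]])}
{'K': array([[357.46648615,   0.        , 258.62594112],
       [  0.        , 357.46648615, 195.02870757],
       [  0.        ,   0.        ,   1.        ]]), 'k1': -0.0966474212921786, 'T': array([[-0.00773637, -0.98519349,  0.17127154,  0.29282852],
       [-0.99981128,  0.01067309,  0.0162324 , -0.01990263],
       [-0.01782005, -0.17111363, -0.98509013,  1.48508357],
       [ 0.        ,  0.        ,  0.        ,  1.        ]])}
```

View pics/scene0.png

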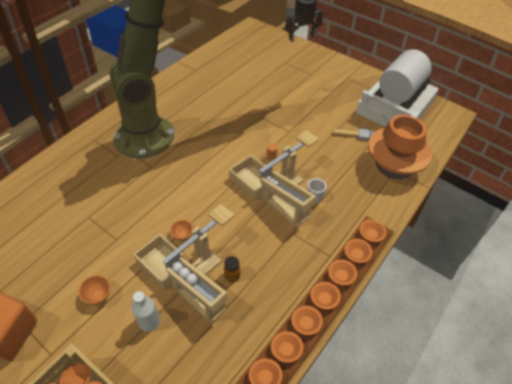

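View pics/top0.png

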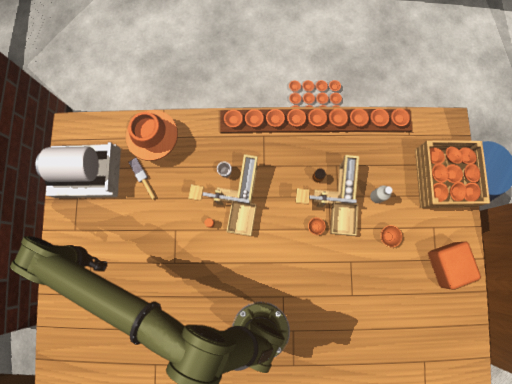

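Run:
```python
import cv2
i=cv2.imread("pics/top0.png")[80:310,110:400]
cv2.imwrite("pics/top0c.png",cv2.resize(i,(754,598),interpolation=cv2.INTER_CUBIC))
```

```text
(no output)
```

View pics/top0c.png

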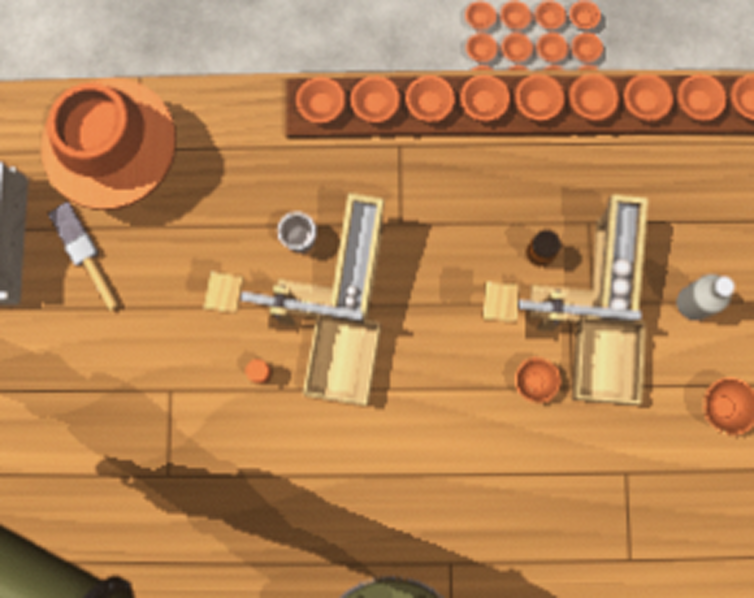

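The right-hand feeder in the top view (about y = -0.2) holds the large balls. Its paddle is at about (302,196) in the top view and (221,215) in the scene view. The tray and lamp bowl lie toward the robot, with the jar beyond the paddle.

```bash
cat > h.py <<'E'
from station import get_obs, vision, ctrl
import cv2, numpy as np
from scipy.optimize import least_squares
def ray(n,uv,M=None):
    M=M or vision.camera_model(n);K=M["K"]
    p=cv2.undistortPoints(np.array([[uv]],float),K,np.array([M["k1"],0,0,0,0.]))[0,0]
    return M["T"][:3,3],M["T"][:3,:3]@np.array([p[0],p[1],1])
def onz(n,uv,z,M=None):
    o,d=ray(n,uv,M);return o+d*(z-o[2])/d[2]
def proj(n,P,M=None):
    M=M or vision.camera_model(n);T=np.linalg.inv(M["T"])
    r,_=cv2.Rodrigues(T[:3,:3])
    return cv2.projectPoints(np.atleast_2d(np.array(P,float)),r,T[:3,3],M["K"],np.array([M["k1"],0,0,0,0.]))[0][:,0]
def w(pose,p):
    x,y,a=pose;c,s=np.cos(a),np.sin(a);p=np.atleast_2d(np.array(p,float))
    return np.c_[x+c*p[:,0]-s*p[:,1],y+s*p[:,0]+c*p[:,1],p[:,2]]
E
python3 - <<'E'
from h import *
for x,y in((500,301),):
    print(onz("top",(110+x/2.6,80+y/2.6),.128))
print(onz("scene",(221.5,214.5),.128))
i=cv2.imread("pics/scene0.png")[180:330,120:280]
cv2.imwrite("pics/s0c.png",cv2.resize(i,None,fx=4,fy=4,interpolation=cv2.INTER_CUBIC))
i=cv2.imread("pics/top0.png")[140:250,280:380]
cv2.imwrite("pics/t0c.png",cv2.resize(i,None,fx=5,fy=5,interpolation=cv2.INTER_CUBIC))
E
```

```text
[ 0.5240611  -0.16569008  0.128     ]
[ 0.52888456 -0.17058909  0.128     ]
```

View pics/s0c.png

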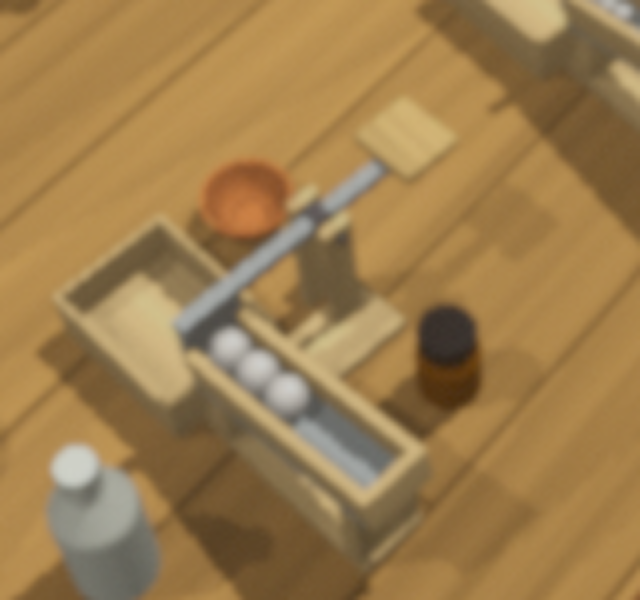

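View pics/t0c.png

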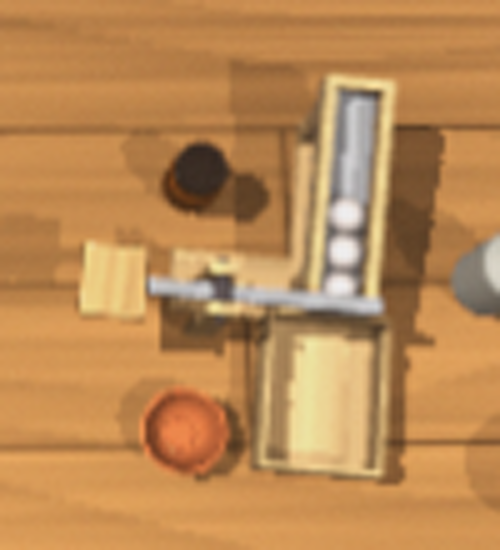

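Run:
```python
from h import *
S=np.array([(407,95),(457,138),(407,180),(357,137)]);S=(S+.5)/4-.5+[120,180]
T=np.array([(84,240),(147,247),(142,319),(78,313),(253,467),(383,479)]);T=(T+.5)/5-.5+[280,140]
hx,hy=.028,.025
c=lambda sx,sy:(-.006+sx*hx,.185+sy*hy,.128)
# feeder corners: far=+x,left=+y
P1=[c(-1,1),c(1,1),c(1,-1),c(-1,-1)] # scene top, right, bottom, left
P2=[c(1,1),c(1,-1),c(-1,-1),c(-1,1),(-.132,.05,.045),(-.132,-.05,.045)]
Ms,Mt=vision.camera_model("scene"),vision.camera_model("top")
f=lambda p:np.r_[(proj("scene",w(p,P1),Ms)-S).ravel(),(proj("top",w(p,P2),Mt)-T).ravel()]
r=least_squares(f,[.5,-.35,0]);print(r.x,r.fun.reshape(-1,2).round(1))
p=r.x
print(w(p,[(-.006,.185,.128),(-.006,.195,.128),(-.006,.1,.115),(.115,.12,0),(-.11,.13,0)]))
print(onz("top",np.array([200,170])/5+[280,140],.075),onz("top",np.array([187,425])/5+[280,140],.032))
print(get_obs()["time_s"])
```

```text
[ 0.51028118 -0.35170792 -0.11839941] [[-0.1 -0.5]
 [ 1.  -0.2]
 [ 0.4 -0.5]
 [-0.6 -1.2]
 [ 0.5 -0.2]
 [ 0.8 -0.2]
 [ 0.5 -0.3]
 [ 0.4 -0.5]
 [ 0.9 -0. ]
 [-0.5  0.2]]
[[ 0.52617593 -0.16729437  0.128     ]
 [ 0.52735716 -0.15736438  0.128     ]
 [ 0.51613548 -0.25169928  0.115     ]
 [ 0.63865082 -0.24613218  0.        ]
 [ 0.41640728 -0.20962452  0.        ]]
[ 0.62165639 -0.24568735  0.075     ] [ 0.41911273 -0.23415434  0.032     ]
0.1
```

Run:
```python
from h import *
from scipy.spatial.transform import Rotation as R
o=get_obs();print(R.from_euler("xyz",o["tcp_rot"]).as_matrix().round(3))
```

```text
[[-0.001 -0.894  0.447]
 [-0.002  0.447  0.894]
 [-1.    -0.    -0.002]]
```

>>> step_arm(
  moves=[
    {"gripper": -1, "dx": 0.009, "dy": -0.03},
    {"gripper": -1, "dx": 0.009, "dy": -0.03},
    {"gripper": -1, "dx": 0.009, "dy": -0.03},
    {"gripper": -1, "dx": 0.009, "dy": -0.03},
    {"gripper": -1, "dx": 0.009, "dy": -0.03},
    {"gripper": -1, "dx": 0.009, "dy": -0.03},
    {"gripper": -1, "dx": 0.009, "dy": -0.03},
    {"gripper": -1, "dx": 0.009, "dy": -0.03},
    {"gripper": -1, "dx": 0.009, "dy": -0.03},
    {"gripper": -1, "dx": 0.009, "dy": -0.03},
    {"gripper": -1, "dx": 0.009, "dy": -0.03},
    {"gripper": -1, "dx": 0.009, "dy": -0.03},
  ],
)

```text
invalid input at $.moves[0]: expected keys gripper, dx, dy, dz, turn
```

>>> step_arm(
  moves=[
    {"gripper": -1, "dx": 0.009, "dy": -0.03, "dz": 0, "turn": 0},
    {"gripper": -1, "dx": 0.009, "dy": -0.03, "dz": 0, "turn": 0},
    {"gripper": -1, "dx": 0.009, "dy": -0.03, "dz": 0, "turn": 0},
    {"gripper": -1, "dx": 0.009, "dy": -0.03, "dz": 0, "turn": 0},
    {"gripper": -1, "dx": 0.009, "dy": -0.03, "dz": 0, "turn": 0},
    {"gripper": -1, "dx": 0.009, "dy": -0.03, "dz": 0, "turn": 0},
    {"gripper": -1, "dx": 0.009, "dy": -0.03, "dz": 0, "turn": 0},
    {"gripper": -1, "dx": 0.009, "dy": -0.03, "dz": 0, "turn": 0},
    {"gripper": -1, "dx": 0.009, "dy": -0.03, "dz": 0, "turn": 0},
    {"gripper": -1, "dx": 0.009, "dy": -0.03, "dz": 0, "turn": 0},
    {"gripper": -1, "dx": 0.009, "dy": -0.03, "dz": 0, "turn": 0},
    {"gripper": -1, "dx": 0.009, "dy": -0.03, "dz": 0, "turn": 0},
  ],
)

```text
time_s: 1.1
tcp_pos: [0.3988, 0.2196, 0.3036]
tcp_rot: [2.255, 1.57, -2.921]
wrist_force: [0.1, 0.1, -0.3]
width: 0.0004
```

>>> step_arm(
  moves=[
    {"gripper": -1, "dx": 0.0106, "dy": -0.032, "dz": 0, "turn": 0},
    {"gripper": -1, "dx": 0.0106, "dy": -0.032, "dz": 0, "turn": 0},
    {"gripper": -1, "dx": 0.0106, "dy": -0.032, "dz": 0, "turn": 0},
    {"gripper": -1, "dx": 0.0106, "dy": -0.032, "dz": 0, "turn": 0},
    {"gripper": -1, "dx": 0.0106, "dy": -0.032, "dz": 0, "turn": 0},
    {"gripper": -1, "dx": 0.0106, "dy": -0.032, "dz": 0, "turn": 0},
    {"gripper": -1, "dx": 0.0106, "dy": -0.032, "dz": 0, "turn": 0},
    {"gripper": -1, "dx": 0.0106, "dy": -0.032, "dz": 0, "turn": 0},
    {"gripper": -1, "dx": 0.0106, "dy": -0.032, "dz": 0, "turn": 0},
    {"gripper": -1, "dx": 0.0106, "dy": -0.032, "dz": 0, "turn": 0},
    {"gripper": -1, "dx": 0.0106, "dy": -0.032, "dz": 0, "turn": 0},
    {"gripper": -1, "dx": 0.0106, "dy": -0.032, "dz": 0, "turn": 0},
  ],
)

```text
time_s: 2.1
tcp_pos: [0.5261, -0.1641, 0.3038]
tcp_rot: [0.288, 1.57, 1.395]
wrist_force: [0.3, 0.7, -0.5]
width: 0.0002
```

Run:
```python
from h import *
print(get_obs()["tcp_pos"])
M=vision.camera_model("wrist")
i=vision.snapshot("wrist");j=vision.snapshot("scene")
for p in proj("wrist",w((.51028118,-.35170792,-.11839941),[(-.006+a*.028,.185+b*.025,.128) for a in(-1,1) for b in (-1,1)]),M): cv2.circle(i,tuple(int(v) for v in p.round()),3,(255,0,0),1)
cv2.imwrite("pics/w1.png",i[:,:,::-1]);cv2.imwrite("pics/s1.png",cv2.resize(j[150:330,100:330],None,fx=3,fy=3)[:,:,::-1])
```

```text
[ 0.52605542 -0.16411028  0.30380151]
```

View pics/w1.png

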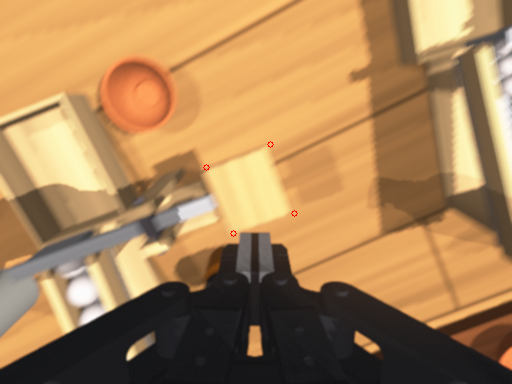

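View pics/s1.png

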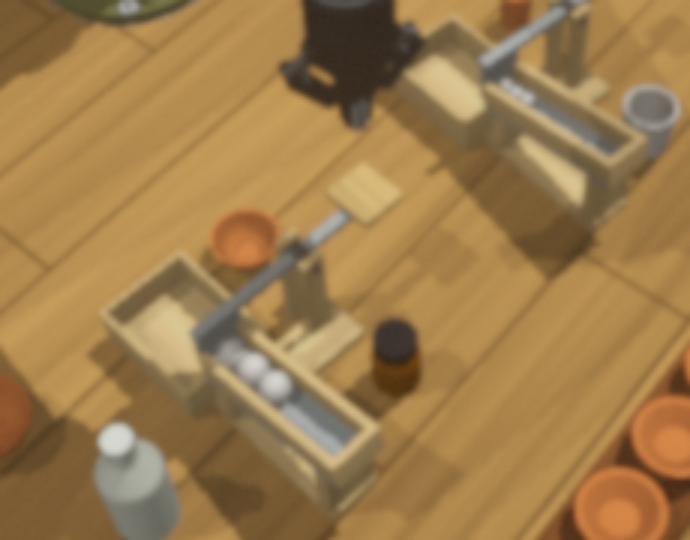

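The reprojected corners match the paddle in the wrist view: the outline is at about (211,164) to (290,212), within 2 mm of the fit. The hand is centred over it, so I go down.

>>> step_arm(
  moves=[
    {"gripper": -1, "dx": 0, "dy": 0.003, "dz": -0.03, "turn": 0},
    {"gripper": -1, "dx": 0, "dy": 0, "dz": -0.03, "turn": 0},
    {"gripper": -1, "dx": 0, "dy": 0, "dz": -0.025, "turn": 0},
    {"gripper": -1, "dx": 0, "dy": 0, "dz": -0.01, "turn": 0},
    {"gripper": -1, "dx": 0, "dy": 0, "dz": -0.006, "turn": 0},
    {"gripper": -1, "dx": 0, "dy": 0, "dz": -0.006, "turn": 0},
    {"gripper": -1, "dx": 0, "dy": 0, "dz": -0.006, "turn": 0},
    {"gripper": -1, "dx": 0, "dy": 0, "dz": 0, "turn": 0},
  ],
)

```text
time_s: 2.87
tcp_pos: [0.5267, -0.1592, 0.1913]
tcp_rot: [-0.84, 1.569, 0.268]
wrist_force: [-0.5, 3.3, 2.5]
width: 0.0002
```

>>> step_arm(
  moves=[
    {"gripper": -1, "dx": 0, "dy": 0, "dz": -0.006, "turn": 0},
    {"gripper": -1, "dx": 0, "dy": 0, "dz": -0.006, "turn": 0},
    {"gripper": -1, "dx": 0, "dy": 0, "dz": -0.005, "turn": 0},
    {"gripper": -1, "dx": 0, "dy": 0, "dz": 0, "turn": 0},
  ],
)

```text
time_s: 3.2
tcp_pos: [0.5267, -0.1602, 0.1738]
tcp_rot: [-1.612, 1.568, -0.505]
wrist_force: [1.7, 0.2, 2.9]
width: 0.0001
```

Run:
```python
from h import *
o=get_obs();print(o["tcp_pos"],o["wrist_force"])
j=vision.snapshot("scene")
cv2.imwrite("pics/s2.png",cv2.resize(j[150:330,100:330],None,fx=3,fy=3)[:,:,::-1])
```

```text
[ 0.5267391  -0.16020364  0.17378249] [1.68300591 0.16689619 2.89384134]
```

View pics/s2.png

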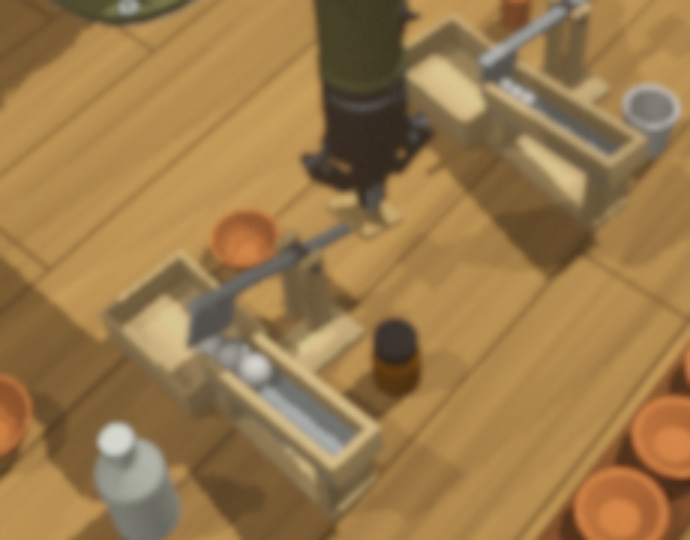

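The gate is up and the balls have started to roll. I press on to the stop and hold.

>>> step_arm(
  moves=[
    {"gripper": -1, "dx": 0, "dy": 0, "dz": -0.003, "turn": 0},
    {"gripper": -1, "dx": 0, "dy": 0, "dz": -0.002, "turn": 0},
    {"gripper": -1, "dx": 0, "dy": 0, "dz": 0, "turn": 0},
  ],
)

```text
time_s: 3.5
tcp_pos: [0.5264, -0.1602, 0.1692]
tcp_rot: [-1.663, 1.569, -0.556]
wrist_force: [1.6, -0.8, 5.0]
width: 0.0001
```

>>> step_arm(
  moves=[
    {"gripper": -1, "dx": 0, "dy": 0, "dz": -0.001, "turn": 0},
    {"gripper": -1, "dx": 0, "dy": 0, "dz": 0, "turn": 0},
    {"gripper": -1, "dx": 0, "dy": 0, "dz": 0, "turn": 0},
    {"gripper": -1, "dx": 0, "dy": 0, "dz": 0, "turn": 0},
    {"gripper": -1, "dx": 0, "dy": 0, "dz": 0, "turn": 0},
    {"gripper": -1, "dx": 0, "dy": 0, "dz": 0, "turn": 0},
    {"gripper": -1, "dx": 0, "dy": 0, "dz": 0, "turn": 0},
    {"gripper": -1, "dx": 0, "dy": 0, "dz": 0, "turn": 0},
    {"gripper": -1, "dx": 0, "dy": 0, "dz": 0, "turn": 0},
    {"gripper": -1, "dx": 0, "dy": 0, "dz": 0, "turn": 0},
    {"gripper": -1, "dx": 0, "dy": 0, "dz": 0, "turn": 0},
    {"gripper": -1, "dx": 0, "dy": 0, "dz": 0, "turn": 0},
  ],
)

```text
time_s: 4.5
tcp_pos: [0.526, -0.1597, 0.168]
tcp_rot: [-1.233, 1.571, -0.126]
wrist_force: [1.0, -1.8, 5.2]
width: 0.0003
```

>>> step_arm(
  moves=[
    {"gripper": -1, "dx": 0, "dy": 0, "dz": 0, "turn": 0},
    {"gripper": -1, "dx": 0, "dy": 0, "dz": 0, "turn": 0},
    {"gripper": -1, "dx": 0, "dy": 0, "dz": 0, "turn": 0},
    {"gripper": -1, "dx": 0, "dy": 0, "dz": 0, "turn": 0},
    {"gripper": -1, "dx": 0, "dy": 0, "dz": 0, "turn": 0},
    {"gripper": -1, "dx": 0, "dy": 0, "dz": 0, "turn": 0},
    {"gripper": -1, "dx": 0, "dy": 0, "dz": 0, "turn": 0},
    {"gripper": -1, "dx": 0, "dy": 0, "dz": 0, "turn": 0},
    {"gripper": -1, "dx": 0, "dy": 0, "dz": 0, "turn": 0},
    {"gripper": -1, "dx": 0, "dy": 0, "dz": 0, "turn": 0},
    {"gripper": -1, "dx": 0, "dy": 0, "dz": 0, "turn": 0},
    {"gripper": -1, "dx": 0, "dy": 0, "dz": 0, "turn": 0},
  ],
)

```text
time_s: 5.5
tcp_pos: [0.526, -0.1596, 0.1679]
tcp_rot: [-0.208, 1.571, 0.899]
wrist_force: [2.2, -0.4, 5.3]
width: -0.0001
```

Run:
```python
from h import *
j=vision.snapshot("scene");k=vision.snapshot("top")
a=cv2.resize(j[200:320,120:240],(400,400),interpolation=2);b=cv2.resize(k[140:250,290:400],(400,400),interpolation=2)
cv2.imwrite("pics/s3.png",np.hstack([a,b])[:,:,::-1])
```

```text
(no output)
```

View pics/s3.png

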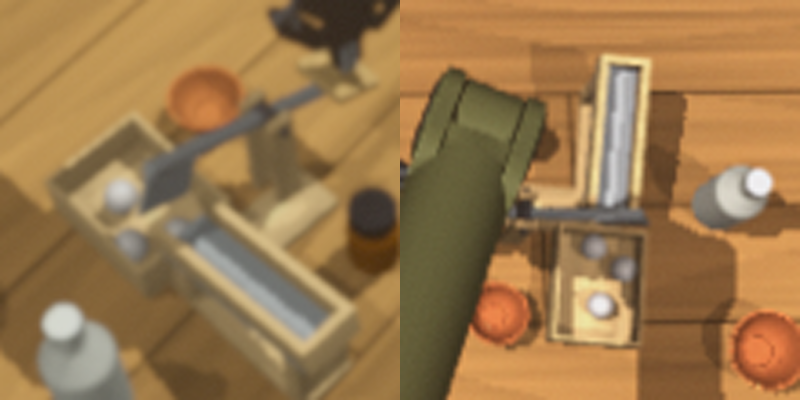

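Run:
```python
from h import *
p0=np.array((.51028118,-.35170792,-.11839941))
for uv in((195,245),(225,265),(200,305)):
    P=onz("top",np.array(uv)*110/400+[290,140],.019)
    print(P,(proj("scene",P)[0]-[120,200])*400/120)
print("mouth ball:",(proj("scene",w(p0,[(.01,0,.077),(-.02,0,.03)]))-[120,200])*400/120)
k=vision.snapshot("top");cv2.imwrite("pics/t4.png",cv2.resize(k[185:250,325:370],None,fx=9,fy=9,interpolation=2)[:,:,::-1])
j=vision.snapshot("scene");cv2.imwrite("pics/s4.png",cv2.resize(j[235:295,130:205],None,fx=9,fy=9,interpolation=2)[:,:,::-1])
```

```text
[ 0.49198221 -0.34762342  0.019     ] [177.09734869 234.11010165]
[ 0.46862202 -0.38093875  0.019     ] [130.20937811 245.79070309]
[ 0.42343394 -0.35018216  0.019     ] [118.36215126 193.22490799]
mouth ball: [[188.36745767 221.33988212]
 [172.66874573 227.92899108]]
```

View pics/t4.png

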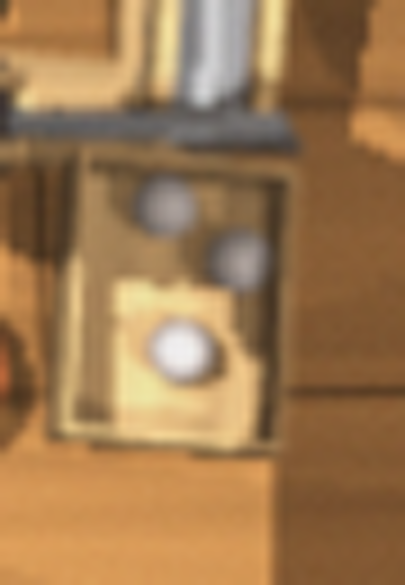

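View pics/s4.png

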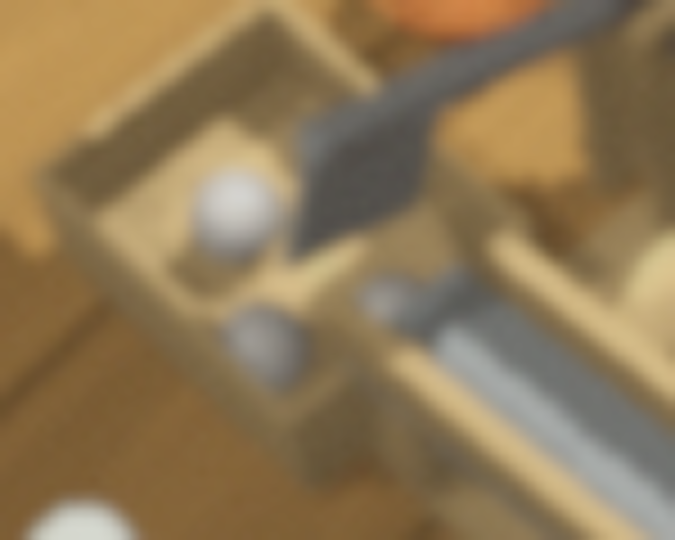

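Both views agree: all three balls lie in the tray, two near the mouth and one further out, and the chute is empty. I let the paddle up gently and retreat.

>>> step_arm(
  moves=[
    {"gripper": -1, "dx": 0, "dy": 0, "dz": 0.005, "turn": 0},
    {"gripper": -1, "dx": 0, "dy": 0, "dz": 0.006, "turn": 0},
    {"gripper": -1, "dx": 0, "dy": 0, "dz": 0.006, "turn": 0},
    {"gripper": -1, "dx": 0, "dy": 0, "dz": 0.006, "turn": 0},
    {"gripper": -1, "dx": 0, "dy": 0, "dz": 0.006, "turn": 0},
    {"gripper": -1, "dx": 0, "dy": 0, "dz": 0.006, "turn": 0},
    {"gripper": -1, "dx": 0, "dy": 0, "dz": 0.02, "turn": 0},
    {"gripper": -1, "dx": 0, "dy": 0, "dz": 0.03, "turn": 0},
    {"gripper": -1, "dx": 0, "dy": 0, "dz": 0.03, "turn": 0},
    {"gripper": -1, "dx": 0, "dy": 0, "dz": 0.02, "turn": 0},
    {"gripper": -1, "dx": 0, "dy": 0, "dz": 0, "turn": 0},
    {"gripper": -1, "dx": 0, "dy": 0, "dz": 0, "turn": 0},
  ],
)

```text
time_s: 6.7
tcp_pos: [0.5257, -0.1606, 0.3037]
tcp_rot: [-1.691, 1.57, -0.585]
wrist_force: [-0.3, 0.2, -0.5]
width: -0.0002
```

Run:
```python
from h import *
print(get_obs()["wrist_force"])
j=vision.snapshot("scene");k=vision.snapshot("top")
a=cv2.resize(j[110:330,110:330],(400,400),interpolation=2);b=cv2.resize(k[120:260,180:400],(400,255),interpolation=2)
b=np.vstack([b,np.zeros((145,400,3),np.uint8)])
cv2.imwrite("pics/s5.png",np.hstack([a,b])[:,:,::-1])
print(get_obs()["time_s"])
```

```text
[-0.30190481  0.2118788  -0.50061879]
6.8
```

View pics/s5.png

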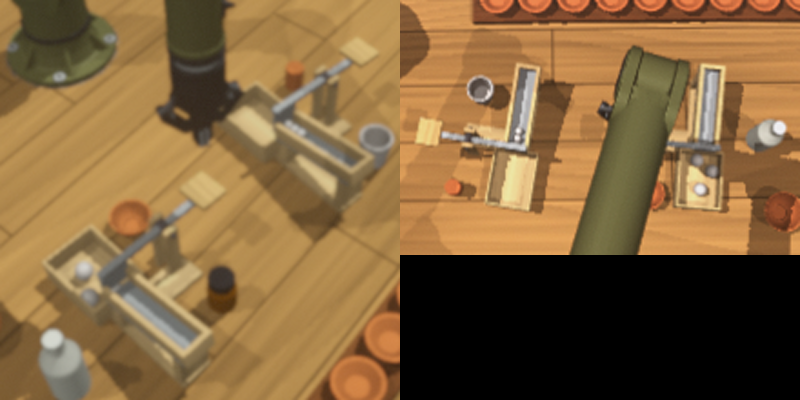

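The paddle is back up at (203,188) in the scene view and the gate is shut. The three balls are in the tray, the small feeder is unchanged and the arm touches nothing.

```bash
python3 -c "
from station import ctrl
print(ctrl.sign_off())"
```

```text
the job is handed in; nothing more can be done
None
```

All three large balls are in their feeder's tray, the gate is shut again, and I handed the job in at about 6.8 s.

- **Pressing:** I found the paddle in the top and scene views and confirmed it with the wrist view, within about 2 mm. With closed fingertips I pressed it close to the stop, at about 5 N, and held it there for about 2 s. I then let it rise and pulled the hand back to about 100 mm above the paddle.
- **Balls and gate:** Before I let go, the top and scene views agreed that all three balls were in the tray and the chute was empty. Afterwards the pictures showed the paddle up and the gate down.
- **Everything else:** The small feeder was still shut with its balls inside. The lamp bowl, jar, cup, kiln post and bottle looked unmoved, but I only compared them by eye. The brush was outside the last cropped picture, so I did not recheck it. The wrist force was back near zero.

No check failed. One faint grey shape at the chute's mouth in the scene view looked doubtful. Reprojecting from the top view showed it was the third ball, lying in the tray.

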